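# Clamp a dish holder with the inner knob of a coaxial pair

### The arm

A 6-joint arm with a two-finger parallel gripper is mounted at the origin on the work surface. World frame = base frame: x ahead of the robot, y to its left, z up, the work surface at z = 0. Lengths are in m, angles in rad, forces in N, time in s.
With the tool pointing down it reaches from about 0.425 to 0.95 m from the base axis. Payload 3.5 kg.
Tool frame: the origin (TCP) lies at the very end of the fingers, on their centre line; the grasp point (between the pads) lies ctrl.pinch_z behind it (ctrl.pinch_z is the distance from the TCP to the grasp point, in m); z points along the fingers, y is the line along which they close (so a half turn about z gives the same grasp; the last joint's range is limited). The gripper opens to 85 mm and grips with 20 to 120 N. Pads are 22 mm wide; open, the fingers measure 114 mm over their backs; the gripper's body (76 mm by 85 mm) begins 54 mm behind the grasp point. The pads swing forward as they close: fully open they stand 13 mm farther back than shut.
Start: joints at [-1.377, 0.286, 1.577, -0, 1.279, -0.15], TCP at [0.228, -0.635, 0.231] pointing down, gripper open.
Joint ranges: [-2.77, 2.77], [-0.9, 2.22], [0.21, 2.48], [-1.53, 4.67], [0.24, 2.81], [-2.84, 2.84]. Speed limits (rad/s): [2.79, 2.79, 3.14, 3.14, 3.14, 3.14].

### API

Orientations are given as a unit quaternion [x, y, z, w].
In Python, from plant import ctrl gives the robot as it stands.
- The arm moves only by the shell command python3 -m inch [FORCE], which reads ROWS from standard input. ROWS is a JSON object whose key "deltas" holds a list of rows, 1 to 10 of them, each of 7 numbers: dx, dy, dz in m, then a rotation vector rx, ry, rz in rad, then the opening from 0.0 (shut) to 1.0 (fully open); each row is the pose to reach, as a shift and turn from the pose commanded when the command began, along the tool's axes at that moment; what a row does not reach only later rows make up. A row lasts 1/8 s, in which the tool goes at most 0.0625 m and 0.188 rad, less where a joint would pass 70% of its speed; a pose out of reach is approached as far as the arm can. The fingers move at their own pace and stop on an object; FORCE is the grip in N (left out, the last holds). Time passes only in rows, so rows that do not move let the fingers close. It prints the time, the measured TCP pose, the force, the opening and the grip force at its end. Input that does not fit is refused with a message, and nothing moves.
- ctrl.get_state(): the state, without advancing time (a new reading comes with each control period).
- ctrl.read_camera(name): name is "scene" or "top" or "wrist"; returns a dict with "pixels" (480x640x3 uint8, red, green, blue), "camera_matrix" (3x3 intrinsics, pixels), "dist_coeffs" ([k1, k2, p1, p2, k3] as OpenCV has them; the pictures are not rectified), "xyz" and "orientation" of the camera in the world. Camera axes: x right, y down, z forward; pixel columns grow to the right and rows downward; lengths in m; the calibration is good to about 2 mm. A picture is of the moment at which its call begins. There is no depth.
- ctrl.sign_off(): hands the job in; it is judged then, once.
Trained networks look in the newest picture that a camera, given by its name, has taken for a name from the list of things; names that differ only in an ending like _2 or _b are one class to them, and where a whole thing is asked for, a point or a joint stands for the part that bears it (a point fixed in the world has none). Each returns a list of dicts, best first, with "conf" (0 to 1); they miss things now and then, are a little off and sometimes report something else, mostly with a low value. They report only what shows in the picture. A call takes as long as a camera call.
- ctrl.recognise(camera, thing): "position" ([x, y, z] in m, in world coordinates, good to about 4 mm: the middle of the surface that is visible of it).
- ctrl.masks_of(camera, thing): "region" (480x640 bool, what is visible of it).
- ctrl.mark_of(camera, thing): "position" ([x, y, z] in m, in world coordinates, good to about 4 mm: a listed point, or the origin of a listed thing).
The state is a dict: "time": time; "qpos": joint angles; "dq": joint speeds; "joint_efforts": joint torques, N m; "eef_pos": TCP position; "tcp_rot": TCP orientation; "contact_force": force on the tool from outside, world axes, zero at the start; "wrist_torque": the same for the moment, N m; "opening": opening from 0.0 (shut) to 1.0 (fully open); "finger_force": force on a finger pad.
Only numpy, scipy, OpenCV 4.12 (cv2) and the standard library are available. Lean on these libraries where they do the work, as an engineer would, in place of code of your own. Each camera call takes 0.05 s, during which the arm holds its last target. There are 200 camera calls.

### The job

Set the blue dish holder flat on the bed of the dish stage, centred between the two blue lines and square to the steel stop, and let go. Then turn only the small inner knob clockwise until the jaw has pushed the holder flush against the stop and clamps it gently, with about 9 N; never overtighten it, never turn the black outer ring, never push the jaw by hand, and leave everything else on the bench as it is. Finish with the gripper clear.

Things in the scene. Friction and masses are not known exactly. Their poses are not given: they have to be found in the camera images.
- stage: White dish stage bolted down: plate 110 (x) x 240 (y) x 20 mm, its top is the bed; origin at the centre of its underside. At its +y end a steel stop, 60 mm wide, inner face at y +75 mm, top 14 mm above the bed; at its -y end a grey drive head, 60 x 60 mm, centred at y -70, top 45 mm above the bench, with the knobs on it. The jaw slides along y between them.
- nest (a point): Point on the bed where the centre of the holder's underside lies when flush against the stop and centred between the two blue lines (stage x 0, y +55, z 20 mm). Axes as the stage. With the jaw fully back, the free space between its pad and the stop is 46 to 54 mm.
- holder: The blue dish holder: loose square block 40 x 40 x 14 mm with a clear round dish 35 mm across on it, 20 mm high in all, 0.12 kg nominal. Origin at the centre of its underside, z up, x and y square to its sides.
- spare: Orange dish holder, otherwise the same as the blue one. Not to be used or moved.
- jaw: Blue jaw, 34 (x) x 16 (y) x 17 mm, top 37 mm above the bench, origin at its middle on the bed. Starts fully back (stage y -1). It carries a rubber pad 28 mm wide on a spring: 4 N/mm, yields 6 mm. The pad's set-screw differs every time: its face is 22 to 30 mm ahead of the origin, not measured, so the stopping point must be felt. Clamp force: right 5 to 13 N; over 18 N breaks the dish.
- knob_top (a point): Centre of the flat top of the small inner knob: bare aluminium, round, knurled, red mark, 22 mm across, standing 18 mm out of the outer ring, top 75 mm above the bench, axis vertical. Clockwise seen from above tightens. A grip of 60 N does not slip.
- fine (a joint): Angle of the inner knob, rad, 0 at the start (jaw fully back), grows clockwise to a hard stop at 2; moves the jaw 12 mm per rad. Rubs with a steady 0.26 N m and stays where it is left; each 1 N of clamp force adds 0.012 N m to the turning torque (9 N: 0.11). The pad meets a holder that is flush against the stop at 0.5 to 1.17 rad, and about 0.19 rad more clamps it right.
- ring_mark (a point): Yellow mark on top of the black outer ring, 23 mm from the knobs' common axis. The ring is 54 mm across, 12 mm high, its top 57 mm above the bench, at any angle at the start. It turns very easily (0.02 N m), so a fingertip rubbing on it drags it; the mark may stray 3 mm at most.
- bottle: Bystander: closed amber bottle, 52 mm across, 120 mm high, origin at its underside.
- dishes: Bystander: stack of three clear dishes, 91 mm across, 42 mm high, origin at its underside.
- tipbox: Bystander: green pipette-tip box, 80 x 120 x 55 mm, origin at its underside.
- driver: Bystander: screwdriver, 150 mm long, lying on the bench.
- beaker: Bystander: open glass beaker, 60 mm across, 70 mm high, origin at its underside.
- jar: Bystander: jar with blue cap, 60 mm across, 65 mm high, origin at its underside.

How it is judged:
On the way:
1. the blue holder stands flat on the bed between jaw and stop, centred and roughly square, not held and not yet clamped (x of holder in the frame of nest between -0.008 and 0.008 m and z of holder in the frame of nest between -0.003 and 0.003 m and angle between holder's own z axis and vertical below 0.1 rad and y of holder in the frame of nest between -0.012 and 0.002 m and (angle between the y axis of holder and the y axis of stage, either way round below 0.2 rad or angle between the x axis of holder and the y axis of stage, either way round below 0.2 rad) and contact force between the fingers and holder below 0.1 N and contact force between jaw and holder below 2 N), for 0.2 s.
At the end, for the whole second after the job is handed in: The blue holder is at rest flat on the bed, within 8 mm of the centre line between the blue lines, flush against the stop (2.5 mm) and square to it (0.06 rad), clamped by the jaw with 5 to 13 N (x of holder in the frame of nest between -0.008 and 0.008 m and z of holder in the frame of nest between -0.003 and 0.003 m and angle between holder's own z axis and vertical below 0.1 rad and y of holder in the frame of nest between -0.0025 and 0.0025 m and contact force between jaw and holder between 5 and 13 N and linear speed of holder below 0.01 m/s and (angle between the y axis of holder and the y axis of stage, either way round below 0.06 rad or angle between the x axis of holder and the y axis of stage, either way round below 0.06 rad)); the robot touches nothing.
It fails at once if the clamp is overtightened: the jaw presses the blue holder with more than 18 N (contact force between jaw and holder above 18 N).
It fails at once if the outer ring is dragged round: its mark moves more than 3 mm (distance of ring_mark from where it was at the start of the episode above 0.003 m).
It fails at once if the jaw is pushed by the fingers (over 3 N) instead of by the knob (contact force between the fingers and jaw above 3 N).
It fails at once if the orange holder or another thing on the bench is moved more than 20 mm (distance of any of spare, bottle, dishes, tipbox, driver, beaker, jar from where it was at the start of the episode above 0.02 m).
It also fails if it takes over 54 s, if anything falls off the work surface, if the arm or the gripper's body presses on something with over 40 N, if the wrist force passes 120 N, or if a joint passes its speed limit or range.

## Working session

There is one attempt and no reset: what is moved stays moved. The work goes in short steps, Python scripts to look and compute and a shell command to move; the robot and the scene stay as the last step left them, time stands still between calls to the robot, and variables do not carry over. Pictures are saved under pics/ and viewed, at most 10 in all, crops included, and the job is handed in when it is done.

```bash
ls; mkdir -p pics; cat > h.py <<'E'
import numpy as np, cv2
from plant import ctrl
from scipy.spatial.transform import Rotation as R
def shot(cam,name=None):
    d=ctrl.read_camera(cam)
    if name: cv2.imwrite('pics/'+name,d['pixels'][:,:,::-1])
    return d
def plane(d,uv,z):
    p=cv2.undistortPoints(np.array(uv,float).reshape(-1,1,2),np.array(d['camera_matrix']),np.array(d['dist_coeffs'])).reshape(-1,2)
    q=np.array(d['orientation']); M=R.from_quat(q).as_matrix() if q.size==4 else q
    r=np.c_[p,np.ones(len(p))]@M.T; c=np.array(d['xyz'])
    return c+r*((z-c[2])/r[:,2])[:,None]
E
python3 - <<'E'
from h import *
print(ctrl.pinch_z)
for c in ['top','scene']:
    d=shot(c,c+'1.png'); print(c,np.round(d['xyz'],3),np.round(d['orientation'],3))
    for t in ['stage','nest','holder','spare','jaw','knob_top','ring_mark','bottle','dishes','tipbox','driver','beaker','jar']:
        try:print(t,[(np.round(x['position'],3).tolist(),round(x['conf'],2)) for x in ctrl.mark_of(c,t)[:3]])
        except Exception as e: print(t,e)
E
```

```text
pics
0.0187
top [ 0.338 -0.034  1.447] [ 0.715 -0.695  0.058 -0.045]
stage [([0.491, 0.027, -0.003], 0.62)]
nest [([0.481, 0.082, 0.02], 0.56)]
holder [([0.518, 0.255, 0.0], 0.62)]
spare [([0.523, -0.252, 0.001], 0.68), ([0.736, 0.04, -0.0], 0.33)]
jaw [([0.492, 0.028, 0.022], 0.56)]
knob_top [([0.505, -0.044, 0.077], 0.58)]
ring_mark [([0.498, -0.067, 0.057], 0.76)]
bottle [([0.714, 0.235, 0.001], 0.81), ([0.341, 0.332, 0.001], 0.36)]
dishes [([0.719, -0.259, -0.002], 0.96), ([0.502, -0.044, 0.075], 0.18)]
tipbox [([0.734, 0.039, -0.0], 0.67)]
driver [([0.341, 0.331, 0.002], 0.75), ([0.493, 0.029, 0.019], 0.41)]
beaker [([0.667, -0.414, -0.0], 0.73)]
jar [([0.302, -0.231, 0.002], 0.81)]
scene [ 1.137 -0.13   0.816] [ 0.708  0.619 -0.226 -0.255]
stage [([0.498, 0.03, -0.003], 0.69), ([0.522, -0.247, 0.003], 0.63), ([0.492, 0.023, 0.023], 0.48)]
nest [([0.491, 0.082, 0.021], 0.7)]
holder [([0.514, 0.257, 0.002], 0.64)]
spare [([0.521, -0.25, 0.001], 0.82)]
jaw [([0.489, 0.024, 0.021], 0.72)]
knob_top [([0.5, -0.039, 0.073], 0.64)]
ring_mark [([0.494, -0.067, 0.059], 0.82)]
bottle [([0.711, 0.23, 0.001], 0.74), ([0.72, -0.257, -0.002], 0.45)]
dishes [([0.718, -0.256, 0.001], 0.73), ([0.495, 0.027, -0.001], 0.49)]
tipbox [([0.738, 0.042, 0.005], 0.96), ([0.518, -0.252, 0.0], 0.72)]
driver [([0.345, 0.332, 0.004], 0.58)]
beaker [([0.669, -0.41, 0.004], 0.59), ([0.52, -0.254, 0.001], 0.31)]
jar [([0.3, -0.232, -0.001], 0.86)]
```

View pics/top1.png

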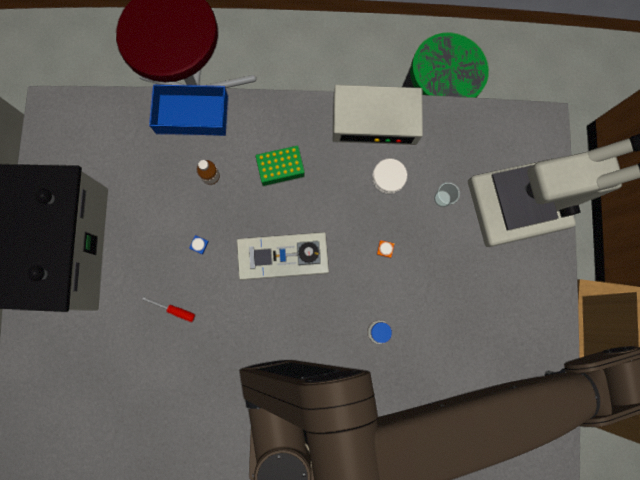

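```bash
python3 - <<'E'
from h import *
d=shot('top')
im=d['pixels']
for t in ['holder','stage','nest','jaw','knob_top']:
    try:
        m=ctrl.masks_of('top',t)[0]['region'].astype(np.uint8)
        c=max(cv2.findContours(m,0,2)[0],key=cv2.contourArea)
        b=cv2.boxPoints(cv2.minAreaRect(c)); z={'holder':.014,'stage':.02,'jaw':.037,'knob_top':.075}.get(t,.02)
        print(t,b.round(1).tolist()); P=plane(d,b,z); print(P.round(4).tolist(),P.mean(0).round(4), [round(float(np.degrees(np.arctan2(*(P[i+1]-P[i])[[1,0]]))),1) for i in range(2)],m.sum())
    except Exception as e: print(t,e)
s=ctrl.get_state(); print(s['eef_pos'],s['tcp_rot'],s['opening'],s['time'])
print(R.from_quat(s['tcp_rot']).as_matrix().round(3))
cv2.imwrite('pics/crop.png',cv2.resize(im[150:330,180:420][:,:,::-1],None,fx=3.3,fy=3.3,interpolation=2))
E
```

```text
holder [[188.39999389648438, 247.39999389648438], [194.39999389648438, 233.8000030517578], [209.0, 240.3000030517578], [202.89999389648438, 253.89999389648438]]
[[0.5057, 0.2811, 0.014], [0.5431, 0.2669, 0.014], [0.5266, 0.2263, 0.014], [0.4894, 0.2406, 0.014]] [0.5162 0.2537 0.014 ] [-20.8, -112.1] 228
stage [[236.0, 237.5], [325.1000061035156, 230.5], [328.3999938964844, 272.29998779296875], [239.3000030517578, 279.3999938964844]]
[[0.5357, 0.1526, 0.02], [0.5619, -0.0864, 0.02], [0.4491, -0.0979, 0.02], [0.4235, 0.1386, 0.02]] [0.4925 0.0267 0.02  ] [-83.7, -174.2] 3587
nest [[236.10000610351562, 238.10000610351562], [325.5, 231.5], [328.6000061035156, 272.70001220703125], [239.1999969482422, 279.3999938964844]]
[[0.5339, 0.1524, 0.02], [0.5592, -0.0876, 0.02], [0.448, -0.0984, 0.02], [0.4234, 0.139, 0.02]] [0.4911 0.0264 0.02  ] [-84.0, -174.4] 3689
jaw [[270.70001220703125, 258.20001220703125], [273.8999938964844, 245.5], [297.6000061035156, 251.39999389648438], [294.5, 264.1000061035156]]
[[0.4809, 0.0562, 0.037], [0.5149, 0.049, 0.037], [0.5009, -0.0144, 0.037], [0.467, -0.0071, 0.037]] [0.4909 0.0209 0.037 ] [-11.8, -102.4] 174
knob_top [[305.0, 247.0], [313.0, 247.0], [313.0, 255.0], [305.0, 255.0]]
[[0.5086, -0.0335, 0.075], [0.5092, -0.0542, 0.075], [0.4884, -0.0547, 0.075], [0.4878, -0.0341, 0.075]] [ 0.4985 -0.0442  0.075 ] [-88.3, -178.5] 64
[ 0.22753632 -0.63546621  0.23129094] [ 9.85259734e-01  1.71065065e-01 -5.35679676e-06 -2.91213559e-05] 1.0002995497057194 1.7
[[ 0.941  0.337 -0.   ]
 [ 0.337 -0.941  0.   ]
 [-0.    -0.    -1.   ]]
```

The top view shows the stage at about (283,256) with its stop on the left, the knobs at (309,251), the blue holder at (199,244) and the orange one at (386,249). These match the network positions. Stage yaw is about +6°, holder yaw about -21°.

```bash
echo '{"deltas": [[0.048,-0.034,0,0,0,0,1],[0.096,-0.068,0,0,0,0,1],[0.145,-0.102,0,0,0,0,1],[0.193,-0.136,0,0,0,0,1],[0.241,-0.17,0,0,0,0,1],[0.29,-0.203,0,0,0,0,1],[0.338,-0.237,0,0,0,0,1],[0.386,-0.271,0,0,0,0,1]]}' | python3 -m inch
echo '{"deltas": [[0.021,-0.053,0,0,0,-0.1,1],[0.042,-0.106,0,0,0,-0.2,1],[0.063,-0.159,0,0,0,-0.3,1],[0.084,-0.212,0,0,0,-0.4,1],[0.105,-0.265,0,0,0,-0.5,1],[0.126,-0.318,0,0,0,-0.6,1],[0.147,-0.371,0,0,0,-0.7,1],[0.168,-0.424,0,0,0,-0.8,1],[0.185,-0.469,0,0,0,-0.855,1],[0.185,-0.469,0,0,0,-0.855,1]]}' | python3 -m inch
python3 - <<'E'
from h import *
d=shot('wrist','w1.png'); s=ctrl.get_state(); print(np.round(s['eef_pos'],4),R.from_quat(s['tcp_rot']).as_matrix().round(3).tolist(),s['qpos'],s['wrist_torque'],s['contact_force'])
print(d['xyz'],d['dist_coeffs'])
print(ctrl.mark_of('wrist','holder'))
m=ctrl.masks_of('wrist','holder')[0]['region'].astype(np.uint8)
c=max(cv2.findContours(m,0,1)[0],key=cv2.contourArea)
print(cv2.minAreaRect(c)); P=plane(d,c.reshape(-1,2),.014)
r=cv2.minAreaRect((P[:,:2]*1e4).astype(np.float32)); print(r)
E
```

```text
time: 2.7
eef_pos: [0.5006, -0.2486, 0.2317]
tcp_rot: [0.985, 0.171, 0.0, 0.0]
contact_force: [-0.2, -1.1, -0.1]
opening: 1.002
finger_force: 0.0
time: 3.95
eef_pos: [0.5152, 0.2566, 0.2314]
tcp_rot: [0.824, 0.566, 0.0, -0.0]
contact_force: [0.2, 0.5, 0.1]
opening: 1.001
finger_force: 0.0
[0.5153 0.255  0.2313] [[0.361, 0.933, -0.0], [0.933, -0.361, -0.0], [-0.0, 0.0, -1.0]] [ 2.83236961e-01  6.76344192e-02  1.82705651e+00 -3.03220796e-04
  1.24710272e+00  6.52613257e-01] [-0.06223057  0.04901932  0.04906061] [ 0.12720689 -0.39721778 -0.17475264]
[0.54298383 0.32764063 0.37370869] [-0.085506  0.        0.        0.        0.      ]
[{'position': [0.5166, 0.2567, 0.0042], 'conf': 0.64}]
((315.4999694824219, 202.49998474121094), (46.99999237060547, 46.99999237060547), -0.0)
((5188.34228515625, 2576.736328125), (405.811279296875, 396.55548095703125), 68.20000457763672)
```

View pics/w1.png

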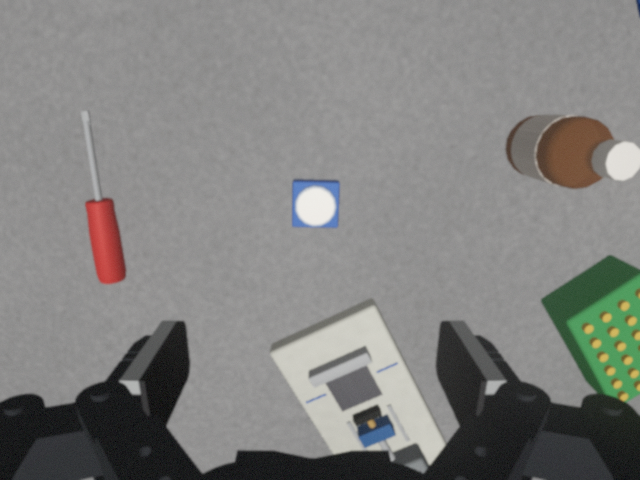

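The wrist view shows the blue holder at (316,204), its sides square to the picture and so to the fingers. The stage is below it, with its blue lines near (316,399) and (387,367), and the way down is clear.

```bash
echo '{"deltas": [[0.0028,0.0018,0.05,0,0,0,1],[0.0028,0.0018,0.11,0,0,0,1],[0.0028,0.0018,0.16,0,0,0,1],[0.0028,0.0018,0.2,0,0,0,1],[0.0028,0.0018,0.222,0,0,0,1],[0.0028,0.0018,0.23,0,0,0,1],[0.0028,0.0018,0.23,0,0,0,1]]}' | python3 -m inch 30
echo '{"deltas": [[0,0,0,0,0,0,0.3],[0,0,0,0,0,0,0.3],[0,0,0,0,0,0,0.3],[0,0,0,0,0,0,0.3],[0,0,0,0,0,0,0.3],[0,0,0,0,0,0,0.3]]}' | python3 -m inch 30
```

```text
time: 4.97
eef_pos: [0.5188, 0.2549, 0.0016]
tcp_rot: [0.826, 0.564, -0.0, 0.0]
contact_force: [-0.5, 0.2, -0.3]
opening: 0.999
finger_force: 0.0
time: 5.72
eef_pos: [0.5192, 0.256, 0.0025]
tcp_rot: [0.826, 0.564, 0.001, 0.0]
contact_force: [-0.9, 0.2, 6.2]
opening: 0.461
finger_force: 31.8
```

```bash
echo '{"deltas": [[0,0,-0.03,0,0,0,0.3],[0,0,-0.08,0,0,0,0.3],[0,0,-0.14,0,0,0,0.3],[-0.04,0.008,-0.18,0,0,-0.1,0.3],[-0.09,0.017,-0.18,0,0,-0.2,0.3],[-0.14,0.026,-0.18,0,0,-0.3,0.3],[-0.178,0.034,-0.18,0,0,-0.4,0.3],[-0.178,0.034,-0.18,0,0,-0.478,0.3],[-0.178,0.034,-0.18,0,0,-0.478,0.3]]}' | python3 -m inch
python3 - <<'E'
from h import *
d=shot('wrist','w2.png'); s=ctrl.get_state(); M=R.from_quat(s['tcp_rot']).as_matrix(); print(np.round(s['eef_pos'],4),np.degrees(np.arctan2(M[1,0],M[0,0])),s['opening'],s['finger_force'])
for t in ['nest','stage','jaw']: print(t,ctrl.mark_of('wrist',t)[:1])
hsv=cv2.cvtColor(d['pixels'],cv2.COLOR_RGB2HSV)
m=cv2.inRange(hsv,(105,60,60),(130,255,255))
n,l,st,ce=cv2.connectedComponentsWithStats(m)
for i in range(1,n):
    if st[i,4]>25: print(st[i],ce[i].round(1),plane(d,[ce[i]],.02).round(4)[0])
E
```

```text
time: 6.85
eef_pos: [0.4848, 0.0771, 0.1806]
tcp_rot: [0.669, 0.743, -0.0, -0.0]
contact_force: [0.8, 0.5, -1.3]
opening: 0.456
finger_force: 31.1
[0.485  0.0774 0.1808] 95.98440172792972 0.4590534227036511 31.07268512248993
nest [{'position': [0.4912, 0.0803, 0.0263], 'conf': 0.69}]
stage [{'position': [0.4928, 0.0285, -0.0001], 'conf': 0.89}]
jaw [{'position': [0.4888, 0.0295, 0.0179], 'conf': 0.94}]
[250 214  29   2  57] [264.2 214.5] [0.4504 0.0788 0.02  ]
[356 214  28   2  56] [369.5 214.5] [0.5259 0.0867 0.02  ]
[ 253  278  120  114 5635] [312.3 314.9] [0.4932 0.0031 0.02  ]
```

View pics/w2.png

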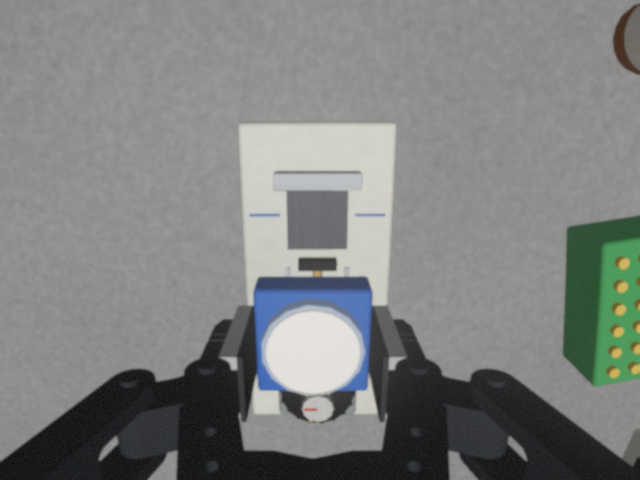

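The wrist view shows the holder level in the fingers, with its top face about (255..371, 290..388). The blue lines are at (264,214) and (369,214), the stop's inner top edge at v≈190 and the black pad at v≈258. The fingers are square with the stage (6.0°).

```bash
python3 - <<'E'
from h import *
d=shot('wrist'); a=np.radians(6.0)
ex=np.array([np.cos(a),np.sin(a),0]); ey=np.array([-np.sin(a),np.cos(a),0]); n=np.array([.48815,.08275,.02])
def st(uv,z): P=plane(d,uv,z)-n; return np.c_[P@ex,P@ey].round(4).tolist()
print('stop',st([(274,190),(360,190)],.034))
print('platefar',st([(239,124),(396,124)],.02))
print('pad',st([(298,258),(337,258)],.035))
g=cv2.cvtColor(d['pixels'],cv2.COLOR_RGB2GRAY).astype(int)
print('col280',g[160:300,280].tolist()); print('col317',g[180:290,317].tolist())
print('holder',st([(255,290),(371,290),(261,389),(369,389)],.1808-.0025+.014))
s=ctrl.get_state(); print('tcp',(np.array(s['eef_pos'])-n)@np.c_[ex,ey])
cv2.imwrite('pics/c2.png',cv2.resize(d['pixels'][160:420,220:420,::-1],None,fx=2.3,fy=2.3,interpolation=2))
E
```

```text
stop [[-0.0287, 0.0209], [0.0295, 0.021]]
platefar [[-0.0529, 0.0641], [0.0544, 0.0643]]
pad [[-0.0128, -0.0273], [0.0147, -0.0273]]
col280 [208, 206, 207, 207, 207, 206, 207, 209, 206, 207, 201, 181, 142, 123, 148, 174, 188, 190, 191, 192, 192, 192, 192, 192, 190, 189, 188, 187, 187, 187, 183, 181, 192, 202, 205, 206, 205, 206, 207, 206, 206, 207, 208, 205, 206, 206, 206, 205, 206, 204, 205, 203, 203, 203, 199, 200, 199, 201, 202, 204, 203, 204, 203, 202, 203, 203, 205, 203, 204, 203, 204, 203, 204, 203, 204, 204, 202, 202, 203, 202, 203, 202, 204, 203, 201, 202, 202, 201, 201, 203, 202, 200, 201, 200, 201, 200, 202, 201, 200, 200, 199, 200, 199, 201, 199, 200, 200, 199, 200, 200, 200, 200, 198, 199, 198, 187, 159, 110, 81, 70, 71, 69, 72, 72, 71, 70, 70, 72, 78, 83, 91, 99, 104, 112, 113, 114, 116, 116, 116, 116]
col317 [192, 193, 191, 192, 192, 190, 190, 189, 189, 186, 178, 153, 125, 113, 111, 115, 113, 112, 112, 109, 113, 116, 112, 113, 111, 110, 113, 113, 112, 111, 110, 109, 113, 108, 110, 110, 112, 111, 113, 110, 112, 111, 108, 112, 107, 111, 112, 109, 110, 110, 112, 110, 110, 111, 107, 108, 109, 108, 111, 108, 110, 109, 108, 108, 109, 110, 108, 108, 115, 138, 176, 196, 203, 203, 203, 202, 195, 172, 129, 82, 60, 61, 64, 65, 66, 67, 68, 71, 70, 68, 76, 103, 137, 153, 161, 152, 132, 94, 74, 78, 75, 71, 74, 73, 71, 70, 72, 77, 77, 85]
holder [[-0.0216, 0.0155], [0.0167, 0.0155], [-0.021, -0.0231], [0.0177, -0.0231]]
tcp [-0.00335126 -0.00448093]
```

View pics/c2.png

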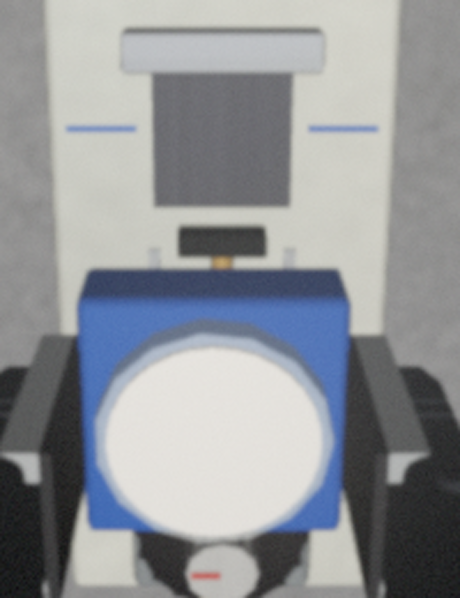

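```bash
echo '{"deltas": [[0.0006,0.003,0.05,0,0,0,0.3],[0.0006,0.003,0.1,0,0,0,0.3],[0.0006,0.003,0.135,0,0,0,0.3],[0.0006,0.003,0.15,0,0,0,0.3],[0.0006,0.003,0.155,0,0,0,0.3],[0.0006,0.003,0.155,0,0,0,0.3]]}' | python3 -m inch
echo '{"deltas": [[0,0,0.001,0,0,0,0.3],[0,0,0.002,0,0,0,0.3],[0,0,0.002,0,0,0,0.3]]}' | python3 -m inch
echo '{"deltas": [[0,0,0.001,0,0,0,0.3],[0,0,0.0015,0,0,0,0.3],[0,0,0.0015,0,0,0,0.3]]}' | python3 -m inch
```

```text
time: 7.85
eef_pos: [0.4893, 0.0784, 0.0274]
tcp_rot: [0.669, 0.744, 0.001, 0.001]
contact_force: [-0.6, -0.4, -1.9]
opening: 0.459
finger_force: 31.1
time: 8.22
eef_pos: [0.4885, 0.0783, 0.0248]
tcp_rot: [0.669, 0.744, 0.0, 0.0]
contact_force: [0.8, -0.2, -1.4]
opening: 0.462
finger_force: 31.1
time: 8.6
eef_pos: [0.4882, 0.0784, 0.0227]
tcp_rot: [0.669, 0.744, -0.0, -0.0]
contact_force: [-0.6, 0.4, -1.6]
opening: 0.458
finger_force: 31.1
```

```bash
echo '{"deltas": [[0,0,0.0007,0,0,0,0.3],[0,0,0.0007,0,0,0,0.3]]}' | python3 -m inch
echo '{"deltas": [[0,0,0.0007,0,0,0,0.3],[0,0,0.0007,0,0,0,0.3]]}' | python3 -m inch
```

```text
time: 8.85
eef_pos: [0.4884, 0.0784, 0.0225]
tcp_rot: [0.669, 0.744, -0.0, -0.0]
contact_force: [-2.7, -0.2, 3.3]
opening: 0.457
finger_force: 31.5
time: 9.1
eef_pos: [0.4884, 0.0784, 0.0225]
tcp_rot: [0.669, 0.744, -0.0, -0.0]
contact_force: [-3.7, -0.7, 8.2]
opening: 0.458
finger_force: 32.1
```

```bash
echo '{"deltas": [[0,0,-0.0007,0,0,0,0.8],[0,0,-0.0007,0,0,0,0.8],[0,0,-0.0007,0,0,0,0.8],[0,0,-0.0007,0,0,0,0.8],[0,0,-0.03,0,0,0,0.8],[0,0,-0.08,0,0,0,0.8],[0,0,-0.14,0,0,0,0.8],[-0.03,0,-0.14,0,0,0,0.8],[-0.03,0,-0.14,0,0,0,0.8]]}' | python3 -m inch
python3 - <<'E'
from h import *
d=shot('wrist','w3.png'); s=ctrl.get_state(); print(np.round(s['eef_pos'],4),s['wrist_torque'],s['contact_force'])
a=np.radians(6.0)
ex=np.array([np.cos(a),np.sin(a),0]); ey=np.array([-np.sin(a),np.cos(a),0]); 
hsv=cv2.cvtColor(d['pixels'],cv2.COLOR_RGB2HSV)
m=cv2.inRange(hsv,(105,60,60),(130,255,255))
n,l,st,ce=cv2.connectedComponentsWithStats(m)
for i in range(1,n):
    if st[i,4]>25: print(st[i],ce[i].round(1),plane(d,[ce[i]],.02).round(4)[0])
for t,z in [('holder',.034),('knob_top',.075)]:
    print(t,ctrl.mark_of('wrist',t)[:1])
    k=ctrl.masks_of('wrist',t)[0]['region'].astype(np.uint8); c=max(cv2.findContours(k,0,1)[0],key=cv2.contourArea)
    P=plane(d,c.reshape(-1,2),z); print(cv2.minAreaRect((P[:,:2]*1e4).astype(np.float32)),cv2.boundingRect(c))
E
```

```text
time: 10.22
eef_pos: [0.492, 0.0475, 0.1624]
tcp_rot: [0.669, 0.743, 0.001, 0.001]
contact_force: [-0.3, -0.2, -0.1]
opening: 0.8
finger_force: 0.0
[0.4912 0.0483 0.1613] [ 0.05226315  0.02774392 -0.00693863] [ 0.33228037  0.13362617 -0.59508058]
[ 280  153   64   63 1539] [310.8 179.4] [0.4886 0.0806 0.02  ]
[238 176  31   2  62] [253.  176.5] [0.4504 0.0787 0.02  ]
[353 176  31   2  62] [368.  176.5] [0.526  0.0865 0.02  ]
[ 286  249   50   27 1162] [310.6 263. ] [0.4945 0.0223 0.02  ]
holder [{'position': [0.4858, 0.0827, 0.0175], 'conf': 0.77}]
((4891.6337890625, 795.0853881835938), (393.5227355957031, 393.792724609375), 5.942108631134033) (280, 153, 64, 63)
knob_top [{'position': [0.5032, -0.04, 0.0767], 'conf': 0.66}]
((5004.57421875, -359.41552734375), (232.10189819335938, 331.7951354980469), 6.717638969421387) (292, 358, 38, 46)
```

View pics/w3.png

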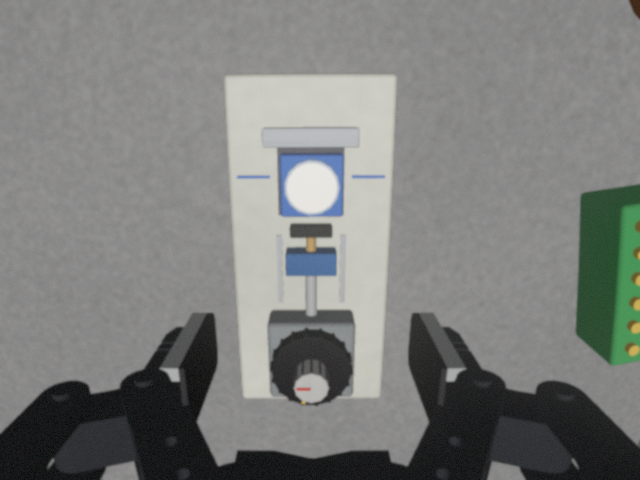

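The wrist view shows the holder standing free and square between the pad (v≈230) and the stop, centred between the lines. The knob top is at (311,389) with its red mark at (303,389).

```bash
python3 - <<'E'
from h import *
d=shot('wrist'); im=d['pixels']; hsv=cv2.cvtColor(im,cv2.COLOR_RGB2HSV)
print(plane(d,[(311,389)],.075))
y0,x0=366,285
m=((hsv[...,2]>150)).astype(np.uint8); sub=m[y0:412,x0:340]
n,l,st,ce=cv2.connectedComponentsWithStats(sub)
for i in range(1,n):
    if st[i,4]>80:
        c=max(cv2.findContours((l==i).astype(np.uint8),0,1)[0],key=cv2.contourArea).reshape(-1,2)+[x0,y0]
        P=plane(d,c,.075); print(st[i],cv2.minEnclosingCircle((P[:,:2]*1e4).astype(np.float32)),P[:,:2].min(0),P[:,:2].max(0))
t=ctrl.read_camera('top'); print(ctrl.mark_of('top','knob_top')[:1]); print(ctrl.mark_of('top','ring_mark')[:1])
s=ctrl.get_state(); M=R.from_quat(s['tcp_rot']).as_matrix(); print(s['eef_pos'],s['qpos'])
print('to knob, tool axes',M.T@(np.array([.5012,-.0416,.075])-s['eef_pos']))
E
```

```text
[[ 0.4998951  -0.03864287  0.075     ]]
[ 11  13  34  29 735] ((5011.26611328125, -420.326171875), 114.34634399414062) [ 0.49081557 -0.05266346] [ 0.51148744 -0.03094131]
[{'position': [0.4859, 0.0762, 0.0153], 'conf': 0.43}]
[{'position': [0.4995, -0.0669, 0.0574], 'conf': 0.8}]
[0.49120158 0.04893951 0.16094273] [-1.06589790e-01 -4.61060522e-02  2.07683815e+00  8.83773881e-05
  1.11181209e+00 -2.13200759e-01]
to knob, tool axes [-0.09111333  0.00038947  0.08591702]
```

```bash
echo '{"deltas": [[-0.05,0.0004,0,0,0,0,0.6],[-0.0913,0.0004,0.02,0,0,0,0.6],[-0.0913,0.0004,0.06,0,0,0,0.6],[-0.0913,0.0004,0.09,0,0,0,0.6],[-0.0913,0.0004,0.1,0,0,0,0.6],[-0.0913,0.0004,0.1,0,0,0,0.6]]}' | python3 -m inch
python3 -c "
from h import *
s=ctrl.get_state(); print(s['eef_pos'],s['wrist_torque'],s['contact_force'])"
```

```text
time: 11.42
eef_pos: [0.5014, -0.042, 0.0612]
tcp_rot: [0.669, 0.744, -0.0, -0.0]
contact_force: [0.6, 0.7, 1.0]
opening: 0.605
finger_force: 0.0
[ 0.5014054  -0.0419505   0.06121476] [-0.03437561  0.02352291 -0.01691285] [0.59109678 0.74752654 1.03831867]
```

```bash
echo '{"deltas": [[0,0,0,0,0,0,0],[0,0,0,0,0,0,0],[0,0,0,0,0,0,0],[0,0,0,0,0,0,0],[0,0,0,0,0,0,0],[0,0,0,0,0,0,0]]}' | python3 -m inch 60
python3 -c "
from h import *
s=ctrl.get_state(); print(s['eef_pos'],s['wrist_torque'],s['contact_force'])
d=shot('wrist','w4.png')"
```

```text
time: 12.18
eef_pos: [0.5007, -0.0425, 0.0631]
tcp_rot: [0.668, 0.744, -0.001, -0.001]
contact_force: [-6.2, -0.9, 7.4]
opening: 0.227
finger_force: 58.4
[ 0.5007479  -0.04245458  0.06309443] [-1.19474645e-01  1.06940476e+00 -5.40338341e-04] [-6.19818812 -0.87777989  7.35398426]
```

View pics/w4.png

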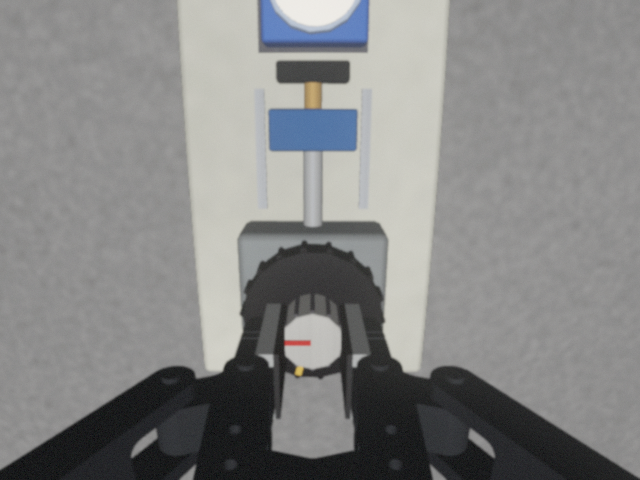

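The wrist view shows the pads on the inner knob at (312,340), clear of the ring. The ring's yellow mark is at (299,371).

```bash
cat > t.py <<'E'
from h import *
s=ctrl.get_state(); M=R.from_quat(s['tcp_rot']).as_matrix()
print('knob turn',round(1.6752-np.arctan2(M[1,0],M[0,0]),4),'T',np.round(s['wrist_torque'],3),'F',np.round(s['contact_force'],1))
E
python3 t.py; echo '{"deltas": [[0,-0.0008,-0.0015,0,0,0,0],[0,-0.0008,-0.0015,0,0,0,0]]}' | python3 -m inch |grep -v opening; python3 t.py
echo '{"deltas": [[0,0,0,0,0,0.05,0],[0,0,0,0,0,0.1,0],[0,0,0,0,0,0.15,0],[0,0,0,0,0,0.2,0]]}' | python3 -m inch|grep time; python3 t.py
echo '{"deltas": [[0,0,0,0,0,0.05,0],[0,0,0,0,0,0.1,0]]}' | python3 -m inch|grep time; python3 t.py
echo '{"deltas": [[0,0,0,0,0,0.04,0],[0,0,0,0,0,0.08,0]]}' | python3 -m inch |grep time; python3 t.py
```

```text
knob turn -0.0029 T [-0.158  1.09   0.02 ] F [-6.5 -0.9  7.1]
time: 12.48
eef_pos: [0.5007, -0.0424, 0.0632]
tcp_rot: [0.669, 0.744, -0.0, 0.0]
contact_force: [-1.5, -1.5, -1.3]
finger_force: 59.6
knob turn -0.0019 T [-0.267  0.275 -0.054] F [-1.5 -1.5 -1.3]
time: 12.98
knob turn 0.1981 T [-0.19   0.27   0.273] F [-1.  -0.9  0.6]
time: 13.22
knob turn 0.2982 T [-0.232  0.313  0.253] F [-1.4 -0.7  0.7]
time: 13.48
knob turn 0.3778 T [-0.157  0.273  0.254] F [-1.7 -1.3 -0.4]
```

```bash
cat > t.py <<'E'
from h import *
T=[];A=[]
for i in range(6):
    if i: ctrl.read_camera('wrist')
    s=ctrl.get_state(); M=R.from_quat(s['tcp_rot']).as_matrix(); T.append(s['wrist_torque'][2]);A.append(1.6752-np.arctan2(M[1,0],M[0,0]))
print(round(s['time'],2),'turn',round(np.mean(A),4),'T',np.round(T,3),'mean',np.mean(T).round(3),'F',np.round(s['contact_force'],1))
E
python3 t.py
echo '{"deltas": [[0,0,0,0,0,0.05,0],[0,0,0,0,0,0.1,0]]}' | python3 -m inch|grep tim; python3 t.py
echo '{"deltas": [[0,0,0,0,0,0.04,0]]}' | python3 -m inch >/dev/null; python3 t.py
echo '{"deltas": [[0,0,0,0,0,0.04,0]]}' | python3 -m inch >/dev/null; python3 t.py
echo '{"deltas": [[0,0,0,0,0,0.04,0]]}' | python3 -m inch >/dev/null; python3 t.py
```

```text
13.72 turn 0.3776 T [0.254 0.139 0.147 0.127 0.167 0.157] mean 0.165 F [-3.5 -1.3  1.1]
time: 13.98
14.22 turn 0.478 T [0.259 0.152 0.115 0.116 0.142 0.145] mean 0.155 F [-3.7 -2.2  2.8]
14.6 turn 0.5178 T [0.226 0.121 0.142 0.14  0.167 0.106] mean 0.15 F [-4.3 -2.4  3.7]
14.97 turn 0.5578 T [0.28  0.15  0.172 0.103 0.155 0.068] mean 0.155 F [-5.1 -2.2  4.4]
15.35 turn 0.5978 T [0.246 0.17  0.174 0.105 0.118 0.151] mean 0.161 F [-4.9 -2.6  4.2]
```

```bash
cat > t.py <<'E'
from h import *
s=ctrl.get_state(); M=R.from_quat(s['tcp_rot']).as_matrix()
print(round(s['time'],2),'turn',round(1.6752-np.arctan2(M[1,0],M[0,0]),4),'T',np.round(s['wrist_torque'],3),'F',np.round(s['contact_force'],1))
E
echo '{"deltas": [[0,0,0,0,0,0.02,0]]}' | python3 -m inch >/dev/null; python3 t.py
echo '{"deltas": [[0,0,0,0,0,0.02,0]]}' | python3 -m inch >/dev/null; python3 t.py
echo '{"deltas": [[0,0,0,0,0,0.02,0]]}' | python3 -m inch >/dev/null; python3 t.py
echo '{"deltas": [[0,0,0,0,0,0.02,0]]}' | python3 -m inch >/dev/null; python3 t.py
echo '{"deltas": [[0,0,0,0,0,0.02,0]]}' | python3 -m inch >/dev/null; python3 t.py
python3 -c "
from h import *
shot('wrist','w5.png')"
```

```text
15.47 turn 0.6172 T [-0.4    0.774  0.263] F [-5.2 -2.1  3.5]
15.6 turn 0.6373 T [-0.4    0.748  0.202] F [-5.8 -2.3  3.6]
15.72 turn 0.6572 T [-0.36   0.798  0.312] F [-3.5 -2.5  4.1]
15.85 turn 0.6773 T [-0.402  0.784  0.252] F [-5.2 -2.4  3. ]
15.97 turn 0.6973 T [-0.359  0.786  0.233] F [-4.4 -2.8  4.6]
```

View pics/w5.png

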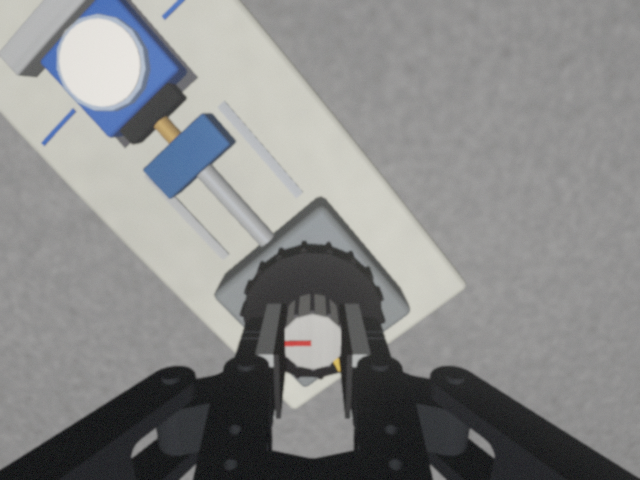

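The wrist view shows the pad on the holder, and the holder about flush with the stop. The torque hasn't risen yet, so I continue in fine steps.

```bash

echo '{"deltas": [[0,0,0,0,0,0.015,0]]}' | python3 -m inch >/dev/null; python3 t.py
echo '{"deltas": [[0,0,0,0,0,0.015,0]]}' | python3 -m inch >/dev/null; python3 t.py
echo '{"deltas": [[0,0,0,0,0,0.015,0]]}' | python3 -m inch >/dev/null; python3 t.py
echo '{"deltas": [[0,0,0,0,0,0.015,0]]}' | python3 -m inch >/dev/null; python3 t.py
echo '{"deltas": [[0,0,0,0,0,0.015,0]]}' | python3 -m inch >/dev/null; python3 t.py
echo '{"deltas": [[0,0,0,0,0,0.015,0]]}' | python3 -m inch >/dev/null; python3 t.py
echo '{"deltas": [[0,0,0,0,0,0.015,0]]}' | python3 -m inch >/dev/null; python3 t.py
echo '{"deltas": [[0,0,0,0,0,0.015,0]]}' | python3 -m inch >/dev/null; python3 t.py
```

```text
16.15 turn 0.7121 T [-0.365  0.793  0.31 ] F [-4.4 -2.3  4.7]
16.27 turn 0.7271 T [-0.412  0.762  0.228] F [-4.2 -2.2  4.3]
16.4 turn 0.7421 T [-0.352  0.732  0.192] F [-4.2 -2.3  4.6]
16.52 turn 0.7571 T [-0.356  0.782  0.244] F [-5.1 -2.7  3.6]
16.65 turn 0.7721 T [-0.371  0.75   0.313] F [-4.7 -2.2  3.6]
16.77 turn 0.7871 T [-0.357  0.71   0.252] F [-4.8 -1.7  4.5]
16.9 turn 0.8021 T [-0.363  0.82   0.257] F [-4.4 -1.2  4.4]
17.02 turn 0.8171 T [-0.358  0.777  0.249] F [-5.5 -2.5  4.3]
```

```bash
cat > rect.py <<'E'
from h import *
import sys
def rect(z=.035):
    d=shot('wrist'); a=np.radians(6.0); n=np.array([.48815,.08275])
    ex=np.array([np.cos(a),np.sin(a)]); ey=np.array([-np.sin(a),np.cos(a)])
    # image: columns = stage y(rel nest) -75..30 mm, rows = stage x -26..26, 7 px/mm
    yy,xx=np.meshgrid(np.arange(-75,30,1/7.),np.arange(-26,26,1/7.)); yy=yy/1e3;xx=xx/1e3
    P=np.stack([n[0]+xx*ex[0]+yy*ey[0],n[1]+xx*ex[1]+yy*ey[1],np.full(xx.shape,z)],-1).reshape(-1,3)
    q=np.array(d['orientation']); M=R.from_quat(q).as_matrix(); C=(P-d['xyz'])@M
    uv=cv2.projectPoints(C,np.zeros(3),np.zeros(3),np.array(d['camera_matrix']),np.array(d['dist_coeffs']))[0].reshape(*xx.shape,2).astype(np.float32)
    return cv2.remap(d['pixels'][:,:,::-1],uv[...,0],uv[...,1],cv2.INTER_CUBIC)
if __name__=='__main__':
    im=rect(); cv2.imwrite('pics/'+sys.argv[1],im); print(im.shape)
    k=im.shape[0]//2; p=im[k-14:k+15].mean(0).astype(int)
    for c in range(0,736,7): print(f'{c/7-75:.0f}:{p[c].tolist()}',end=' ')
E
python3 rect.py r1.png
```

```text
(364, 735, 3)
-75:[182, 182, 180] -74:[182, 182, 181] -73:[182, 181, 180] -72:[182, 182, 181] -71:[182, 181, 180] -70:[182, 182, 181] -69:[182, 182, 180] -68:[182, 181, 180] -67:[181, 181, 180] -66:[181, 181, 180] -65:[181, 181, 180] -64:[182, 182, 180] -63:[182, 182, 181] -62:[181, 181, 179] -61:[182, 181, 179] -60:[182, 181, 180] -59:[181, 181, 179] -58:[181, 181, 179] -57:[181, 181, 179] -56:[180, 179, 178] -55:[161, 157, 154] -54:[134, 100, 77] -53:[160, 117, 82] -52:[162, 118, 84] -51:[162, 117, 83] -50:[161, 117, 82] -49:[162, 118, 83] -48:[161, 116, 82] -47:[161, 117, 81] -46:[161, 117, 82] -45:[161, 116, 81] -44:[161, 116, 82] -43:[160, 116, 82] -42:[160, 115, 80] -41:[160, 115, 81] -40:[160, 115, 81] -39:[151, 112, 86] -38:[121, 153, 173] -37:[120, 164, 187] -36:[121, 164, 187] -35:[121, 164, 187] -34:[121, 164, 187] -33:[121, 164, 187] -32:[119, 162, 185] -31:[103, 148, 173] -30:[91, 128, 151] -29:[64, 67, 69] -28:[67, 68, 67] -27:[68, 67, 67] -26:[67, 67, 67] -25:[69, 69, 68] -24:[68, 70, 69] -23:[68, 68, 68] -22:[83, 70, 66] -21:[158, 99, 73] -20:[181, 117, 83] -19:[184, 
[... 489 characters left out ...]
221, 226, 228] 8:[221, 225, 229] 9:[221, 225, 228] 10:[220, 225, 228] 11:[220, 225, 228] 12:[220, 225, 227] 13:[220, 225, 227] 14:[220, 225, 228] 15:[220, 225, 227] 16:[219, 224, 227] 17:[211, 213, 213] 18:[172, 169, 166] 19:[142, 143, 142] 20:[178, 178, 177] 21:[182, 182, 180] 22:[180, 181, 179] 23:[181, 180, 180] 24:[183, 183, 182] 25:[183, 183, 182] 26:[183, 183, 182] 27:[183, 183, 182] 28:[183, 183, 182] 29:[181, 182, 180] Traceback (most recent call last):
  File "rect.py", line 15, in <module>
    for c in range(0,736,7): print(f'{c/7-75:.0f}:{p[c].tolist()}',end=' ')
                                                   ~^^^
IndexError: index 735 is out of bounds for axis 0 with size 735
```

View pics/r1.png

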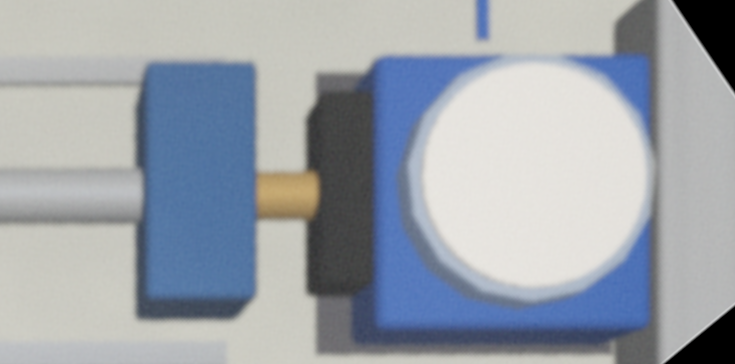

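The rectified view shows the jaw front at column 255, the brass rod to column 318, the pad touching the holder, and about 1 mm between holder (650) and stop (657). The holder is almost flush, so continue.

```bash

echo '{"deltas": [[0,0,0,0,0,0.015,0]]}' | python3 -m inch >/dev/null; python3 t.py
echo '{"deltas": [[0,0,0,0,0,0.015,0]]}' | python3 -m inch >/dev/null; python3 t.py
echo '{"deltas": [[0,0,0,0,0,0.015,0]]}' | python3 -m inch >/dev/null; python3 t.py
echo '{"deltas": [[0,0,0,0,0,0.015,0]]}' | python3 -m inch >/dev/null; python3 t.py
echo '{"deltas": [[0,0,0,0,0,0.015,0]]}' | python3 -m inch >/dev/null; python3 t.py
echo '{"deltas": [[0,0,0,0,0,0.015,0]]}' | python3 -m inch >/dev/null; python3 t.py
echo '{"deltas": [[0,0,0,0,0,0.015,0]]}' | python3 -m inch >/dev/null; python3 t.py
echo '{"deltas": [[0,0,0,0,0,0.015,0]]}' | python3 -m inch >/dev/null; python3 t.py
python3 rect.py r2.png 2>/dev/null | tail -1 | tr ' ' '\n' | grep -E '^-(4[0-9]|3[0-9]|2[0-9]|1[89]):'|tr '\n' ' '
```

```text
17.2 turn 0.8321 T [-0.279  0.784  0.247] F [-3.7 -2.2  3.1]
17.32 turn 0.8471 T [-0.357  0.826  0.197] F [-4.2 -1.4  4.2]
17.45 turn 0.8621 T [-0.347  0.742  0.277] F [-5.1 -1.5  3.6]
17.57 turn 0.8771 T [-0.361  0.769  0.275] F [-4.8 -2.1  4.4]
17.7 turn 0.8921 T [-0.338  0.788  0.316] F [-4.2 -1.4  2.7]
17.82 turn 0.9071 T [-0.353  0.773  0.314] F [-4.8 -2.4  3.5]
17.95 turn 0.9221 T [-0.36   0.756  0.193] F [-4.4 -2.3  4.1]
18.07 turn 0.937 T [-0.326  0.779  0.296] F [-5.  -1.4  4.1]
-49:[159, -48:[160, -47:[159, -46:[159, -45:[159, -44:[159, -43:[159, -42:[158, -41:[158, -40:[158, -39:[158, -38:[157, -37:[133, -36:[122, -35:[123, -34:[123, -33:[123, -32:[123, -31:[110, -30:[97, -29:[77, -28:[61, -27:[65, -26:[64, -25:[66, -24:[66, -23:[66, -22:[67, -21:[105, -20:[164, -19:[182, -18:[178,
```

```bash
cat > meas.py <<'E'
import cv2,numpy as np,sys
def edge(g,r0,r1,c0,c1):
    p=cv2.GaussianBlur(g,(0,0),3)[r0:r1].mean(0); d=np.abs(np.gradient(p))[c0:c1]; k=int(d.argmax())
    w=d[max(0,k-10):k+11]; return c0+max(0,k-10)+(w*np.arange(len(w))).sum()/w.sum()
for f in sys.argv[1:]:
    im=cv2.imread('pics/'+f).astype(np.float32); g=im[...,2]-0*im[...,0]; b=im[...,0]
    print(f,'jawfront %.1f'%edge(g,225,275,235,320),'padback %.1f'%edge(g,225,275,285,345),'padback2 %.1f'%edge(g,120,160,285,345),'padholder %.1f'%edge(b,110,280,350,400),'holderfar %.1f'%edge(b,250,310,630,653) )
E
python3 meas.py r1.png r2.png
```

```text
r1.png jawfront 305.7 padback 305.7 padback2 305.7 padholder 374.7 holderfar 646.9
r2.png jawfront 308.8 padback 308.8 padback2 308.6 padholder 379.8 holderfar 649.0
```

```bash
sed -i 's/275,235,320/275,235,285/' meas.py
echo '{"deltas": [[0,0,0,0,0,0.015,0]]}' | python3 -m inch >/dev/null; python3 t.py
echo '{"deltas": [[0,0,0,0,0,0.015,0]]}' | python3 -m inch >/dev/null; python3 t.py
echo '{"deltas": [[0,0,0,0,0,0.015,0]]}' | python3 -m inch >/dev/null; python3 t.py
echo '{"deltas": [[0,0,0,0,0,0.015,0]]}' | python3 -m inch >/dev/null; python3 t.py
echo '{"deltas": [[0,0,0,0,0,0.015,0]]}' | python3 -m inch >/dev/null; python3 t.py
python3 rect.py r3.png >/dev/null 2>&1; python3 meas.py r1.png r2.png r3.png
```

```text
18.25 turn 0.9519 T [-0.327  0.792  0.323] F [-4.9 -2.1  4.4]
18.38 turn 0.9669 T [-0.378  0.847  0.333] F [-4.2 -1.3  4.5]
18.5 turn 0.9818 T [-0.364  0.734  0.364] F [-5.7 -2.3  4. ]
18.62 turn 0.9968 T [-0.361  0.806  0.338] F [-5.3 -1.2  4.2]
18.75 turn 1.0117 T [-0.319  0.808  0.328] F [-5.3 -1.9  4.3]
r1.png jawfront 255.9 padback 305.7 padback2 305.7 padholder 374.7 holderfar 646.9
r2.png jawfront 265.8 padback 308.8 padback2 308.6 padholder 379.8 holderfar 649.0
r3.png jawfront 271.4 padback 307.0 padback2 307.2 padholder 379.5 holderfar 648.8
```

```bash

echo '{"deltas": [[0,0,0,0,0,0.012,0]]}' | python3 -m inch >/dev/null; python3 t.py
echo '{"deltas": [[0,0,0,0,0,0.012,0]]}' | python3 -m inch >/dev/null; python3 t.py
echo '{"deltas": [[0,0,0,0,0,0.011,0]]}' | python3 -m inch >/dev/null; python3 t.py
python3 rect.py r4.png >/dev/null 2>&1; python3 meas.py r1.png r2.png r3.png r4.png
```

```text
18.93 turn 1.0235 T [-0.35   0.797  0.336] F [-4.4 -2.1  4.5]
19.05 turn 1.0356 T [-0.317  0.733  0.336] F [-4.5 -2.1  4.6]
19.18 turn 1.0465 T [-0.283  0.757  0.382] F [-4.1 -2.2  4. ]
r1.png jawfront 255.9 padback 305.7 padback2 305.7 padholder 374.7 holderfar 646.9
r2.png jawfront 265.8 padback 308.8 padback2 308.6 padholder 379.8 holderfar 649.0
r3.png jawfront 271.4 padback 307.0 padback2 307.2 padholder 379.5 holderfar 648.8
r4.png jawfront 274.4 padback 306.0 padback2 306.2 padholder 379.1 holderfar 648.8
```

Both torque and spring length put the clamp at about 8.5 N. Release and back off.

```bash
echo '{"deltas": [[0,0,0,0,0,0,0.3],[0,0,0,0,0,0,0.4],[0,0,0,0,0,0,0.5],[0,0,0,0,0,0,0.6],[0,0,0,0,0,0,0.6]]}' | python3 -m inch
echo '{"deltas": [[0,0,-0.02,0,0,0,0.6],[0,0,-0.06,0,0,0,0.6],[0,0,-0.12,0,0,0,0.6],[0,0,-0.12,0,0,-0.18,0.6],[0,0,-0.12,0,0,-0.36,0.6],[0,0,-0.12,0,0,-0.54,0.6],[0,0,-0.12,0,0,-0.72,0.6],[0,0,-0.12,0,0,-0.9,0.6],[0,0,-0.12,0,0,-1.04,0.6],[0,0,-0.12,0,0,-1.04,0.6]]}' | python3 -m inch
python3 rect.py r5.png >/dev/null 2>&1; python3 meas.py r5.png
python3 - <<'E'
from h import *
d=shot('top'); print(ctrl.mark_of('top','ring_mark')[:1])
d=shot('wrist','w6.png')
k=ctrl.masks_of('wrist','holder')[0]['region'].astype(np.uint8); c=max(cv2.findContours(k,0,1)[0],key=cv2.contourArea)
P=plane(d,c.reshape(-1,2),.034); print(cv2.minAreaRect((P[:,:2]*1e4).astype(np.float32)))
E
```

```text
time: 19.85
eef_pos: [0.5008, -0.0423, 0.0629]
tcp_rot: [0.951, 0.308, 0.0, 0.0]
contact_force: [0.6, 0.6, 0.2]
opening: 0.599
finger_force: 0.0
time: 21.1
eef_pos: [0.5007, -0.0423, 0.1829]
tcp_rot: [0.673, 0.74, 0.0, -0.0]
contact_force: [0.0, -0.3, -0.6]
opening: 0.6
finger_force: 0.0
r5.png jawfront 273.2 padback 325.4 padback2 325.7 padholder 383.6 holderfar 650.3
[]
((4885.72314453125, 815.400146484375), (395.85894775390625, 398.5528259277344), 6.201822757720947)
```

View pics/r5.png

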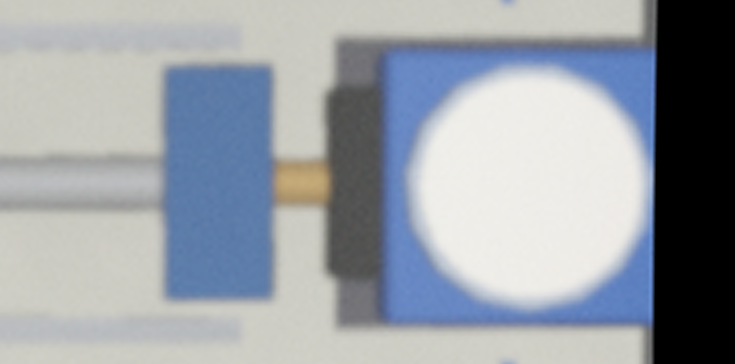

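The rectified view shows the holder square and flush against the stop, the pad on it and the jaw front still at column 273, with the gripper clear. Handing in.

```bash
python3 -c "
from plant import ctrl
print(ctrl.sign_off())"
```

```text
the job is handed in; nothing more can be done
None
```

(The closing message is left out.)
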